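# Seat a pressure reactor head on its hidden locating hole and clamp it

## Robot

A 6-joint arm with a two-finger parallel gripper is mounted at the origin on the work surface. World frame = base frame: x ahead of the robot, y to its left, z up, the work surface at z = 0. Lengths are in mm, angles in degrees, forces in N, time in s.
With the tool pointing down it reaches from about 350 to 850 mm from the base axis. Payload 8.1 kg.
Tool frame: the origin (TCP) lies midway between the tips of the shut fingers; the grasp point (between the pads) lies 19 mm behind it; x points along the fingers, y is the direction in which the jaws open and shut, and the axes are right-handed (so a half turn about x gives the same grasp; the last joint's range is limited). The gripper opens to 85 mm and grips with 20 to 120 N. Pads are 22 mm wide; open, the fingers measure 114 mm over their backs; the gripper's body (76 mm by 85 mm) begins 54 mm behind the grasp point. The pads swing forward as they close: fully open they stand 13 mm farther back than shut.
Start: joints at [-77.258, 7.471, 85.268, -0, 87.261, -4.893], TCP at [181.798, -571.8, 231.292] pointing down, gripper open.
Joint ranges: [-169.43, 169.43], [-51.17, 129.36], [1.28, 143.12], [-76.62, 256.62], [0, 156.53], [-152.29, 152.29]. Speed limits (degrees/s): [136.94, 136.94, 159.86, 180, 180, 180].

## Interface

Orientations are given as [roll, pitch, yaw] about the fixed x, y, z axes, in that order (R = Rz(yaw) Ry(pitch) Rx(roll)).
In Python, from bench import sense, snapshot, hand_in gives the robot as it stands.
- The arm moves only by the tool drive_tool, never from a script. Its argument "deltas" is a list of rows, each a list of 7 numbers: the closure in counts, from 0 (fully open) to 255 (shut), then the shift along the tool's x, y, z in m, then the turn, a rotation vector about the tool's x, y, z in rad. A call has exactly 10 rows; each row is the pose to reach, as a shift and turn from the pose commanded when the call began, along the tool's axes at that moment; what a row does not reach only later rows make up. A row lasts 1/12 s, in which the tool goes at most 41.7 mm and 7.16 degrees, less where a joint would pass 70% of its speed; a pose out of reach is approached as far as the arm can. A call with a gripper value outside its range is refused whole. The fingers move at their own pace and stop on an object; "squeeze" is the grip in N (left out, the last holds). Time passes only in rows, so rows that repeat a pose let the fingers close, or fill a call up. It gives the time, the measured TCP pose, the force and the opening at its end, in the units of the state.
- sense(): the state, without advancing time (a new reading comes with each control period).
- snapshot(name): name is "side" or "top"; returns a dict with "frame" (480x640x3 uint8, blue, green, red), "fx", "fy", "cx", "cy" (pixels), "k1" (the pictures are not rectified: a ray, as slopes to the right and down, at radius r is drawn at 1 + k1 r^2 times it, then the intrinsics apply), "rvec" (rotation vector, rad) and "tvec" (3), from world to camera coordinates, as OpenCV has them. Camera axes: x right, y down, z forward; pixel columns grow to the right and rows downward; lengths in mm; the calibration is good to about 2 mm. A picture is of the moment at which its call begins. There is no depth.
- hand_in(): hands the job in, once; it reports no verdict.
The state is a dict: "time": time; "joint_pos": joint angles; "qd": joint speeds; "joint_efforts": joint torques, N m; "tool_pos": TCP position; "tcp_rot": TCP orientation; "ft_force": force on the tool from outside, world axes, zero at the start; "wrist_torque": the same for the moment, N m; "finger_gap": finger opening in mm.
Only numpy, scipy, OpenCV 4.12 (cv2) and the standard library are available. Lean on these libraries where they do the work, as an engineer would, in place of code of your own. Each camera call takes 0.05 s, during which the arm holds its last target.

## Task

Lift the reactor head off its black rest ring and set it on the vessel in the heater, its red mark near the heater's red mark. The dowel under the head has to find its hole in the vessel's flange, which the head hides: press lightly and turn the head slowly to and fro about the mark until the dowel drops in and the head sits fully home, flat on the flange. Then swing the yellow clamp fully over the head's rim and let go; be gentle with the sealing faces, and leave everything else on the bench where it is.

Things in the scene. Friction and masses are not known exactly. Their poses are not given: they have to be found in the camera images.
- head: Loose reactor head, 0.6 to 0.95 kg: round steel flange 92 mm in diameter, 16 mm thick. Origin: centre of the flange's underside (sealing face), z up. A spigot 51 mm in diameter, 16 mm long, its end tapered over the last 4 mm, sticks out below. A red mark on the flange's top and edge shows the head's own -x side, where the dowel is. At the start it lies on the rest ring, red mark within 0.9 rad of facing the robot.
- dowel_tip (a point): Tip of the brass dowel under the head's flange, 36 mm from the head's axis towards its own -x, 7 mm below the sealing face. The dowel is 8 mm in diameter with a tapered tip. While it rests on the vessel's flange beside the hole and the head is level, the head stands 7 mm too high.
- head_grip (a point): Centre of the head's grip block, 45 mm above the head's origin: an aluminium block 32 x 32 mm, its sides square to the head's x and y axes, reaching from 16 to 66 mm above the origin. Grip it from above across x or across y. On the diagonals between stand a 36 mm gauge (+x +y, top 44 mm above the origin, its rim 20 mm from either axis), a blue valve (+x -y, top 42 mm) and a brass plug (-x -y, top 28 mm).
- rest_ring: Black plastic ring on the bench, 112 mm outside and 84 mm inside diameter, 22 mm high, origin at the centre of its underside. Does not move. The head lies on it at the start.
- heater: Grey heater drum, 132 mm in diameter, 78 mm high, on a white base plate (220 x 190 mm) fixed to the bench. Origin: under the drum's axis at bench level, z up. A red mark on the drum's front shows its own -x. The steel vessel stands in it: flange 96 mm in diameter, bore 53 mm, so that the head's spigot enters with about 1 mm of play all round. The vessel does not turn under light loads.
- seat (a point): Centre of the vessel flange's upper face, 100 mm above the bench, on the heater's axis, with the heater's axes. The head's origin comes here when fully home. More than 80 N between head and vessel, summed over all their contacts (so also a dowel forced sideways in its hole), spoils the sealing faces.
- mark (a point): Point on the vessel flange's upper face, 36 mm from the axis, in line with the heater's red mark (its own -x). The flange's one dowel hole (10 mm wide along the circle, 11 mm radially, deeper than the dowel) lies at this radius, but anywhere up to 0.35 rad (20 degrees) round the axis to either side of this point, since the vessel was dropped in by hand; it is not measured.
- clamp (a joint): Angle of the yellow swing clamp about its upright post (rad). 0: open; 1.571: the arm points at the heater's axis, over the head's rim; stop at 1.62. It turns anticlockwise seen from above as it closes, starts between 0 and 0.4, and stays where left (friction about 0.06 N m). The arm, 16 mm wide, 8 mm thick, 40 mm long, passes 2 mm above the rim of a seated head; a head that is not home blocks it.
- clamp_post (a point): On the clamp's pivot axis, at the arm's underside, 118 mm above the bench: 74 mm from the heater's axis, at 125 degrees from the heater's own +x towards its +y. Fixed to the heater, with the heater's axes.
- clamp_knob (a point): On the axis of the clamp's upright black knob, 28 mm from the pivot axis. The knob is 14 mm in diameter and 44 mm high; this point is 30 mm above the arm's top face, 38 mm above its underside and 14 mm below the knob's top. The knob can be pinched from above and led round the post.
- split_ring_a: Steel half ring with three bolts, outside radius 66 mm, 44 mm high; bystander, origin at the ring's centre on the bench.
- split_ring_b: The other steel half ring, the same; bystander.
- spare_vessel: Spare steel cup, 72 mm in diameter and 100 mm high, origin under its centre; bystander.
- wrench: Steel wrench, 200 mm long; bystander.
- gasket: White plastic gasket ring, 68 mm in diameter and 5 mm high, lying on the bench; bystander.
- jar: Amber jar, 52 mm in diameter and 75 mm high; bystander.
- impeller: Steel stirrer shaft with a bladed end and a grey holder, 110 mm long, lying on the bench; bystander.
There are look-alikes about, which are no part of the job. What is shaped like the head but green or orange is not meant.

How it is judged:
By the outcome, as a careful person would: the job done as asked, in the order asked, and still so for the second after the job is handed in, with the robot touching nothing.
It also fails if it takes over 67 s, if anything falls off the work surface, if the arm or the gripper's body presses on something with over 40 N, if the wrist force passes 120 N, or if a joint passes its speed limit or range.

## Working session

There is one attempt and no reset: what is moved stays moved. The work goes in short steps, Python scripts to look and compute and a tool call to move; the robot and the scene stay as the last step left them, time stands still between calls to the robot, and variables do not carry over. Pictures are saved under pics/ and viewed, and the job is handed in when it is done.

Besides the shell and the picture viewer there is one more tool, called after "Emit:" as name([rows], argument=value, ...), one row to a line, values as JSON. drive_tool: Moves the arm, as the interface text tells. Its arguments: {"type":"object","properties":{"deltas":{"type":"array","items":{"type":"array","items":{"type":"number"}}},"squeeze":{"type":"number"}},"required":["deltas"]}

```bash
mkdir -p pics; ls; python3 - <<'E'
from bench import sense, snapshot
import cv2
s=sense(); print(s)
for n in("side","top"):
    d=snapshot(n); cv2.imwrite(f"pics/{n}0.png",d["frame"]); print(n,{k:v for k,v in d.items() if k!="frame"})
E
```

```text
pics
{'time': 0.0, 'joint_pos': array([-7.72570826e+01,  7.51701019e+00,  8.53301741e+01, -4.67799109e-04,
        8.72608494e+01, -4.89258391e+00]), 'qd': array([-0.01434295, -0.0349941 ,  0.08130914, -0.03450517, -0.02427311,
        0.06716899]), 'joint_efforts': array([ 1.95921442e-03, -5.69393277e+01, -5.00553596e+01, -1.55539610e-04,
        1.46685925e-02, -1.22668020e-06]), 'tool_pos': array([ 181.6766725 , -571.25155086,  230.21602241]), 'tcp_rot': array([-94.64479393,  89.89196525, 102.99073019]), 'ft_force': array([ 0.22289348, -0.54031101,  0.05483125]), 'wrist_torque': array([ 0.00201203, -0.0182878 , -0.00239141]), 'finger_gap': 85.15313700293804}
side {'fx': 465.8646621692472, 'fy': 465.8646621692472, 'cx': 322.2094098726855, 'cy': 247.09140051865884, 'k1': -0.007078125319014871, 'rvec': array([ 0.37309226, -2.73687738,  1.20082638]), 'tvec': array([515.04286177, 182.73310056, 941.55610577])}
top {'fx': 534.6061372206831, 'fy': 534.6061372206831, 'cx': 322.44463576734364, 'cy': 246.67228605136327, 'k1': -0.0598045968419915, 'rvec': array([ 2.21049032, -2.1642876 ,  0.09029719]), 'tvec': array([ -36.27365981,  560.78741543, 1345.33778383])}
```

View pics/side0.png

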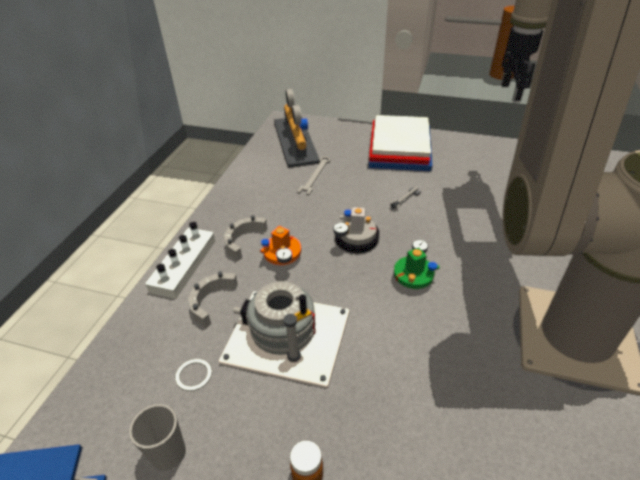

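View pics/top0.png

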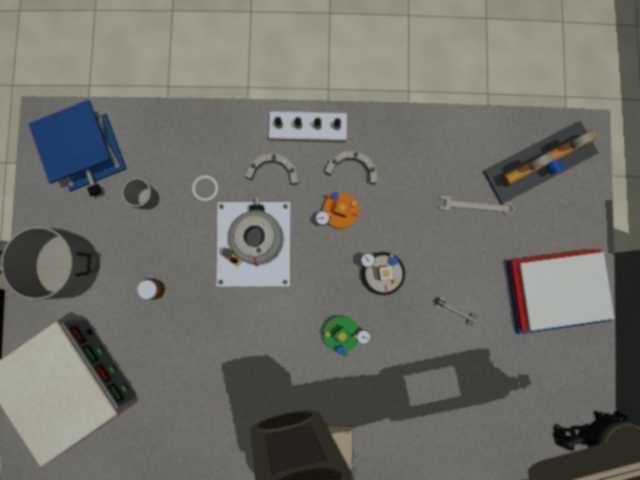

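Candidates for the head in the top view are the steel head on the black ring (384,272), the orange one (341,211) and the green one (342,335). The steel one on the black ring matches the description. I'll check it in close crops.

```bash
python3 - <<'E'
import cv2, numpy as np
t=cv2.imread("pics/top0.png"); s=cv2.imread("pics/side0.png")
a=cv2.resize(t[237:307,340:430],None,fx=6,fy=6,interpolation=cv2.INTER_CUBIC); cv2.imwrite("pics/c_head_top.png",a)
a=cv2.resize(t[195:295,210:300],None,fx=6,fy=6,interpolation=cv2.INTER_CUBIC); cv2.imwrite("pics/c_heat_top.png",a)
a=np.hstack([cv2.resize(s[195:265,320:400],(400,350),interpolation=cv2.INTER_CUBIC),cv2.resize(s[270:375,230:340],(380,350),interpolation=cv2.INTER_CUBIC)]); cv2.imwrite("pics/c_side.png",a)
E
```

```text
(no output)
```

View pics/c_head_top.png

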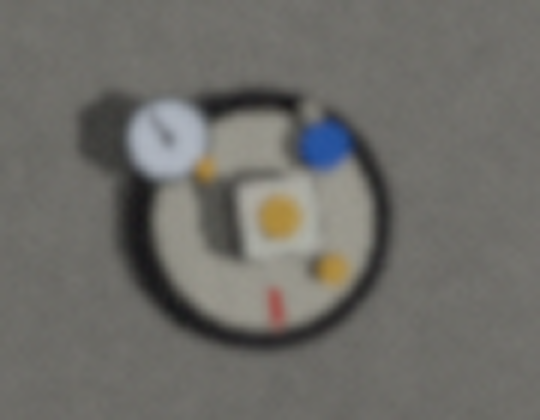

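View pics/c_heat_top.png

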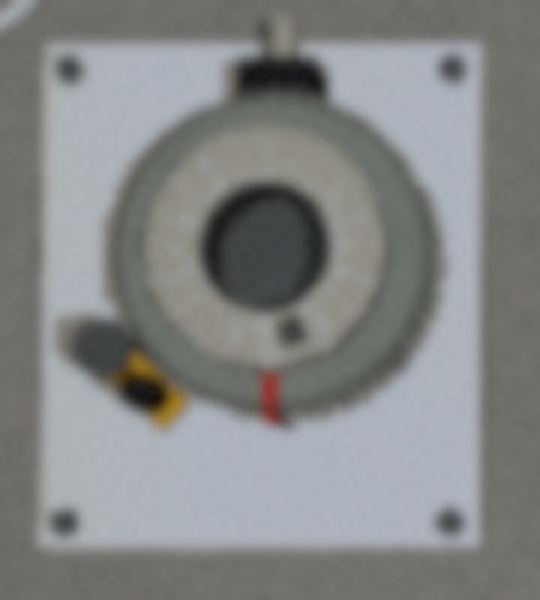

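View pics/c_side.png

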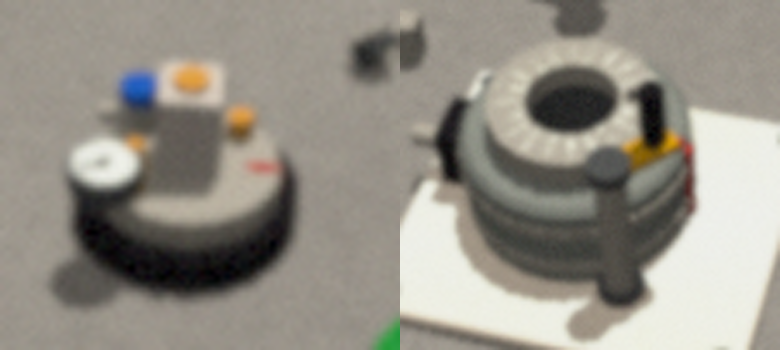

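The crops confirm the steel head on the black ring, with its red mark at about (386,288) in the top view. The heater's red mark is at about (255,261). A dark spot on the vessel flange at about (258.5,250) is probably the dowel hole. Next I'll measure by casting rays.

```bash
cat > h.py <<'E'
import cv2, numpy as np
CAM={}
CAM["side"]=dict(f=465.8646621692472,cx=322.2094098726855,cy=247.09140051865884,k1=-0.007078125319014871,rvec=np.array([0.37309226,-2.73687738,1.20082638]),tvec=np.array([515.04286177,182.73310056,941.55610577]))
CAM["top"]=dict(f=534.6061372206831,cx=322.44463576734364,cy=246.67228605136327,k1=-0.0598045968419915,rvec=np.array([2.21049032,-2.1642876,0.09029719]),tvec=np.array([-36.27365981,560.78741543,1345.33778383]))
def K(c): return np.array([[c["f"],0,c["cx"]],[0,c["f"],c["cy"]],[0,0,1.]])
def dist(c): return np.array([c["k1"],0,0,0,0.])
def ray(n,p):
    c=CAM[n]; u=cv2.undistortPoints(np.asarray(p,float).reshape(-1,1,2),K(c),dist(c)).reshape(-1,2)
    R=cv2.Rodrigues(c["rvec"])[0]; d=np.c_[u,np.ones(len(u))]@R; o=-R.T@c["tvec"]; return o,d
def onz(n,p,z):
    o,d=ray(n,p); t=(z-o[2])/d[:,2]; return o+t[:,None]*d
def proj(n,P):
    c=CAM[n]; return cv2.projectPoints(np.asarray(P,float).reshape(-1,1,3),c["rvec"],c["tvec"],K(c),dist(c))[0].reshape(-1,2)
def tri(p1,p2):
    o1,d1=ray("top",p1);o2,d2=ray("side",p2)
    A=[];b=[]
    for o,d in((o1,d1[0]),(o2,d2[0])):
        d=d/np.linalg.norm(d);M=np.eye(3)-np.outer(d,d);A.append(M);b.append(M@o)
    x=np.linalg.lstsq(np.vstack(A),np.hstack(b),rcond=None)[0]; return x,np.hstack(b)-np.vstack(A)@x
def circ(P,r=None):
    A=np.c_[2*P[:,:2],np.ones(len(P))]; s=np.linalg.lstsq(A,(P[:,:2]**2).sum(1),rcond=None)[0]
    return s[:2],np.sqrt(s[2]+s[:2]@s[:2])
E
python3 - <<'E'
from h import *
for n in("top","side"):
    im=cv2.imread(f"pics/{n}0.png"); hsv=cv2.cvtColor(im,cv2.COLOR_BGR2HSV); H,S,V=cv2.split(hsv)
    red=((H<8)|(H>172))&(S>110)&(V>60); blue=(H>100)&(H<130)&(S>120); yel=(H>12)&(H<32)&(S>110)&(V>80)
    for nm,m in(("red",red),("blue",blue),("yel",yel)):
        k,l,st,ce=cv2.connectedComponentsWithStats(m.astype(np.uint8))
        print(n,nm,[(ce[i].round(1).tolist(),int(st[i,4]),st[i,:4].tolist()) for i in range(1,k) if st[i,4]>=3 and st[i,4]<200])
E
```

```text
top red [([335.0, 200.0], 3, [334, 200, 3, 1]), ([254.5, 260.3], 15, [254, 257, 2, 8]), ([385.7, 288.0], 3, [385, 287, 2, 3]), ([75.0, 331.8], 6, [74, 330, 3, 5]), ([101.9, 372.8], 25, [98, 368, 8, 11])]
top blue [([555.1, 166.5], 162, [547, 160, 17, 14]), ([334.5, 195.0], 38, [332, 192, 6, 7]), ([393.9, 260.5], 51, [390, 257, 9, 8]), ([513.3, 299.3], 189, [507, 262, 20, 72]), ([1.5, 292.8], 4, [1, 292, 2, 3]), ([340.3, 350.2], 50, [337, 347, 8, 8]), ([594.0, 425.0], 3, [593, 424, 3, 3]), ([585.0, 432.0], 3, [585, 431, 1, 3]), ([558.5, 436.5], 6, [556, 435, 6, 4]), ([585.3, 437.0], 3, [585, 436, 2, 3]), ([592.0, 442.3], 3, [591, 442, 3, 2])]
top yel [([594.0, 134.8], 11, [593, 132, 3, 7]), ([235.4, 258.7], 39, [231, 253, 10, 12]), ([373.6, 265.2], 5, [373, 264, 2, 3]), ([386.1, 272.5], 27, [384, 270, 6, 6]), ([394.9, 281.5], 15, [393, 280, 5, 4]), ([331.7, 323.1], 12, [330, 321, 5, 5]), ([327.4, 333.3], 22, [325, 331, 6, 5]), ([341.8, 336.0], 40, [339, 333, 7, 7]), ([355.1, 335.7], 9, [354, 334, 3, 4])]
side red [([267.6, 244.6], 7, [265, 242, 5, 5]), ([312.7, 315.0], 9, [312, 313, 2, 6]), ([313.0, 325.5], 4, [313, 324, 1, 4])]
side blue [([303.4, 123.5], 61, [300, 119, 7, 10]), ([347.3, 212.4], 30, [345, 210, 6, 6]), ([264.6, 241.7], 32, [262, 239, 6, 6]), ([432.3, 265.6], 55, [429, 262, 8, 8]), ([99.7, 477.3], 37, [93, 476, 12, 4])]
side yel [([509.5, 9.2], 63, [504, 5, 11, 9]), ([357.7, 210.4], 23, [355, 208, 6, 5]), ([367.7, 219.0], 22, [366, 217, 5, 5]), ([346.8, 222.8], 6, [346, 222, 3, 3]), ([416.5, 252.1], 46, [413, 249, 8, 7]), ([400.2, 274.4], 16, [397, 273, 7, 4]), ([411.5, 276.5], 44, [409, 273, 7, 9]), ([302.2, 314.5], 99, [294, 309, 17, 12]), ([308.2, 474.5], 148, [291, 465, 32, 15])]
```

```bash
cat > meas.py <<'E'
from h import *
from scipy.ndimage import map_coordinates
def radial(n,im,c0,z,rlo,rhi,sign,col="g",ang=np.arange(0,360,4)):
    g=cv2.cvtColor(im,cv2.COLOR_BGR2GRAY).astype(float)
    rs=np.arange(rlo,rhi,0.25); out=[]
    for a in np.radians(ang):
        P=np.c_[c0[0]+rs*np.cos(a),c0[1]+rs*np.sin(a),np.full(len(rs),z)]
        p=proj(n,P); v=map_coordinates(g,[p[:,1],p[:,0]],order=1); v=np.convolve(v,np.ones(5)/5,"same")
        d=np.gradient(v)*sign; d[:4]=0;d[-4:]=0; i=d.argmax()
        if d[i]>1.0: out.append(P[i])
    P=np.array(out)
    for _ in range(6):
        c,r=circ(P); e=np.abs(np.hypot(*(P[:,:2]-c).T)-r); P=P[e<max(1.5,2*np.median(e))]
    return c.round(2),round(r,2),len(P),e.mean().round(2)
E
python3 - <<'E'
from meas import *
T=cv2.imread("pics/top0.png");Sd=cv2.imread("pics/side0.png")
print("cap",tri([386.1,272.5],[357.7,210.4]))
print("plug",tri([394.9,281.5],[367.7,219.0]))
print("valve",tri([393.9,260.5],[347.3,212.4]))
print("heater mark top",tri([254.5,260.3],[312.7,320.]))
print("yel",onz("top",[235.4,258.7],126),onz("side",[302.2,314.5],126))
c=tri([386.1,272.5],[357.7,210.4])[0]
for n,im in(("top",T),("side",Sd)):
    for k in range(1):
        print(n,"head",radial(n,im,c[:2],38,36,54,-1))
    h0=onz(n,[255,237] if n=="top" else [279,298],100)[0]
    for it in range(2):
        b=radial(n,im,h0[:2],100,20,33,1); print(n,"bore",h0,b); h0=b[0]
    print(n,"flange",radial(n,im,h0[:2],100,40,55,-1))
print("hole",onz("top",[258.5,250],100))
print("red head",onz("top",[385.7,288],38), "red drum",onz("top",[254.5,260.3],78))
E
```

```text
cap (array([ 497.01597202, -179.12541859,   91.75558568]), array([-0.19854271, -0.03936347, -0.00064132,  0.19854271,  0.03936347,
        0.00064132]))
plug (array([ 476.34932982, -207.08528639,   47.65387975]), array([-0.313416  , -0.05747936,  0.00452553,  0.313416  ,  0.05747936,
       -0.00452553]))
valve (array([ 527.8119238 , -201.95798555,   62.17616029]), array([-0.02308657, -0.00491952, -0.00048644,  0.02308657,  0.00491952,
        0.00048644]))
heater mark top (array([517.28319756, 142.54407908,  59.54924291]), array([ 3.78586888,  0.94107885,  0.28696054, -3.78586888, -0.94107885,
       -0.28696054]))
yel [[520.80796565 180.73633544 126.        ]] [[517.765872   185.04292441 126.        ]]
top head (array([ 496.23, -179.31]), np.float64(46.42), 68, np.float64(0.37))
top bore [575.42645129 139.18819452 100.        ] (array([578.28, 142.21]), np.float64(25.46), 90, np.float64(0.51))
top bore [578.28 142.21] (array([578.32, 142.27]), np.float64(25.44), 90, np.float64(0.49))
top flange (array([579.13, 142.6 ]), np.float64(47.91), 82, np.float64(0.52))
side head (array([ 496.25, -179.36]), np.float64(45.06), 31, np.float64(0.57))
side bore [581.46669076 137.86935363 100.        ] (array([579.88, 140.6 ]), np.float64(25.78), 90, np.float64(0.45))
side bore [579.88 140.6 ] (array([579.9 , 140.62]), np.float64(25.71), 90, np.float64(0.39))
side flange (array([580.43, 140.82]), np.float64(48.28), 45, np.float64(0.68))
hole [[544.21478389 129.81422773 100.        ]]
red head [[ 459.36841333 -185.5207232    38.        ]] red drum [[520.23025774 141.32096817  78.        ]]
```

```bash
cat >> h.py <<'E'
from scipy.spatial.transform import Rotation as Ro
def Rt(rpy): return Ro.from_euler("xyz",rpy,degrees=True).as_matrix()
E
python3 - <<'E'
from meas import *
from bench import sense
T=cv2.imread("pics/top0.png");g=cv2.cvtColor(T,cv2.COLOR_BGR2GRAY).astype(float)
print(Rt(sense()["tcp_rot"]).round(3))
w=g[244:256,252:266]; print(w.astype(int))
# bolts of base plate
for p in([69,69],[452,69],[64,522],[450,522]):
    x,y=210+p[0]/6,195+p[1]/6; xi,yi=int(round(x)),int(round(y))
    q=np.clip(150-g[yi-3:yi+4,xi-3:xi+4],0,None); Y,X=np.mgrid[yi-3:yi+4,xi-3:xi+4]
    c=[(q*X).sum()/q.sum(),(q*Y).sum()/q.sum()]; print(c,onz("top",c,12)[0].round(1))
print("hole in side",proj("side",[[544.2,129.8,100]]),"in top",proj("top",[[544.2,129.8,100]]))
H=np.array([579.6,141.7])
print("knob top",onz("top",[210+145/6,195+388/6],168),"post top",onz("top",[210+75/6,195+330/6],130))
print("post side",onz("side",[230+605/6*1.0,0],130)[0])
a=cv2.resize(cv2.imread("pics/side0.png")[280:345,255:330],None,fx=8,fy=8,interpolation=cv2.INTER_CUBIC); cv2.imwrite("pics/c_cl.png",a)
E
```

```text
[[-0.     0.303 -0.953]
 [ 0.002 -0.953 -0.303]
 [-1.    -0.002 -0.   ]]
[[ 70  70  69  65  64  65  62  72  97 122 137 145 146 144]
 [ 74  68  67  65  67  70  85 102 127 141 146 145 145 143]
 [ 96  92  85  87  93  97 108 123 141 149 148 146 144 143]
 [128 127 124 119 115 108 107 116 136 146 149 151 147 142]
 [146 149 147 137 115  98  86  94 119 140 148 152 150 144]
 [152 154 153 138 107  82  71  77 106 133 145 152 150 146]
 [148 152 155 138 108  80  71  72  95 124 142 148 149 142]
 [147 151 151 142 117  90  79  84 101 126 139 145 143 134]
 [146 150 151 145 129 110 106 112 120 130 138 139 135 124]
 [144 149 151 150 144 133 128 128 129 129 128 123 118 106]
 [140 146 148 148 145 138 132 127 119 113 109 105 106 104]
 [126 132 138 137 132 124 117 109 103 104 104 104 109 109]]
[np.float64(221.01109741060418), np.float64(206.0727496917386)] [661.8 240.3  12. ]
[np.float64(284.929614873838), np.float64(205.9734395750332)] [665.6  74.7  12. ]
[np.float64(220.19787985865725), np.float64(281.6419316843345)] [466.7 235.5  12. ]
[np.float64(284.52916666666664), np.float64(281.5875)] [470.4  70.7  12. ]
hole in side [[298.57494006 298.73798008]] in top [[258.50572597 250.0062563 ]]
knob top [[516.51219433 176.96490486 168.        ]] post top [[540.42193486 211.16547309 130.        ]]
post side [  988.07847639 -1739.35000283   130.        ]
```

View pics/c_cl.png

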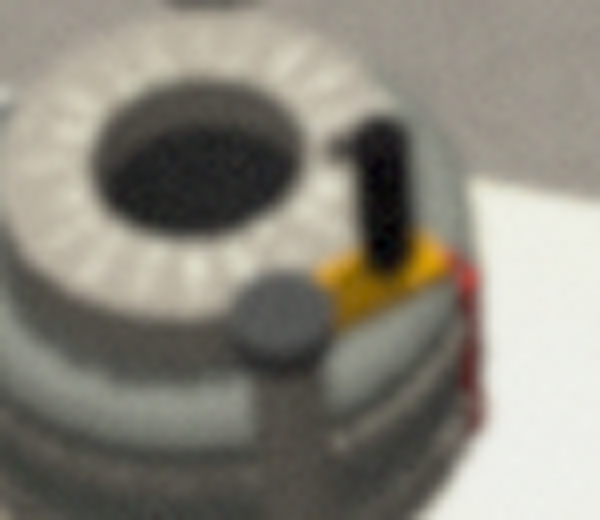

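The hole lies at about 19.7° world yaw, 18.4° from the mark because the heater's yaw is about 1.35°. Its radius is about 36 mm, which fits. The head is at (496.4, −179.3) with yaw about 9.2°. I'll start moving now.

Emit:
drive_tool([
  [80, 0, -0.0222, -0.0334, -0.122, 0, 0],
  [80, 0, -0.0444, -0.0668, -0.244, 0, 0],
  [80, 0, -0.0666, -0.1002, -0.366, 0, 0],
  [80, 0, -0.0888, -0.1336, -0.488, 0, 0],
  [80, 0, -0.111, -0.167, -0.61, 0, 0],
  [80, 0, -0.1332, -0.2004, -0.732, 0, 0],
  [80, 0, -0.1554, -0.2338, -0.854, 0, 0],
  [80, 0, -0.1776, -0.2672, -0.976, 0, 0],
  [80, 0, -0.1998, -0.3006, -1.098, 0, 0],
  [80, 0, -0.222, -0.334, -1.22, 0, 0],
], squeeze=60)

```text
time: 0.93
tool_pos: [433.5, -257.1, 231.0]
tcp_rot: [-121.8, 90.0, 146.1]
ft_force: [1.0, -1.0, 0.4]
finger_gap: 58.8
```

```bash
cat > go.py <<'E'
import sys
from h import *
from bench import sense
def report(tp=None,ang=None):
    s=sense(); R=Rt(s["tcp_rot"]); p=s["tool_pos"]
    print("t",round(s["time"],2),"pos",p.round(2),"yang",np.degrees(np.arctan2(R[1,1],R[0,1])).round(2),"tilt x",R[:,0].round(4),"gap",round(s["finger_gap"],1),"F",s["ft_force"].round(1),"M",s["wrist_torque"].round(2),"q",s["joint_pos"].round(1))
    if tp is not None:
        d=np.array(tp)-p; a=np.radians(ang); x=np.array([0,0,-1.]);y=np.array([np.cos(a),np.sin(a),0]);Rg=np.c_[x,y,np.cross(x,y)]
        print("shift m",(R.T@d/1000).round(4),"rot",Ro.from_matrix(R.T@Rg).as_rotvec().round(4))
if __name__=="__main__":
    v=list(map(float,sys.argv[1:])); report(v[:3],v[3]) if v else report()
E
python3 go.py 496.4 -179.3 130 9.2
```

```text
t 0.93 pos [ 433.5  -257.15  231.04] yang -2.12 tilt x [-3.e-04  2.e-04 -1.e+00] gap 58.8 F [ 1.  -1.   0.4] M [ 0.01 -0.04 -0.01] q [-36.5  -7.5 100.3  -0.   87.3 -34.4]
shift m [ 0.101   0.06   -0.0801] rot [-0.1977 -0.0002  0.0003]
```

Emit:
drive_tool([
  [80, 0.02, 0.012, -0.016, -0.05, 0, 0],
  [80, 0.04, 0.024, -0.032, -0.1, 0, 0],
  [80, 0.06, 0.036, -0.048, -0.15, 0, 0],
  [80, 0.08, 0.048, -0.064, -0.198, 0, 0],
  [80, 0.101, 0.06, -0.08, -0.198, 0, 0],
  [80, 0.101, 0.06, -0.08, -0.198, 0, 0],
  [80, 0.101, 0.06, -0.08, -0.198, 0, 0],
  [80, 0.101, 0.06, -0.08, -0.198, 0, 0],
  [80, 0.101, 0.06, -0.08, -0.198, 0, 0],
  [80, 0.101, 0.06, -0.08, -0.198, 0, 0],
])

```text
time: 1.77
tool_pos: [496.6, -182.8, 131.7]
tcp_rot: [51.9, 89.9, -29.3]
ft_force: [-0.4, 0.1, 0.1]
finger_gap: 58.8
```

```bash
python3 go.py 496.4 -179.3 46 9.2; python3 - <<'E'
from bench import snapshot
import cv2,numpy as np
a=snapshot("top")["frame"][222:322,330:440];b=snapshot("side")["frame"][150:260,300:420]
cv2.imwrite("pics/pre.png",np.hstack([cv2.resize(a,(396,360),interpolation=2),cv2.resize(b,(392,360),interpolation=2)]))
E
```

```text
t 1.77 pos [ 496.65 -182.83  131.7 ] yang 8.81 tilt x [ 0.002  -0.0011 -1.    ] gap 58.8 F [-0.4  0.1  0.1] M [-0.02  0.01  0.03] q [-25.8   0.4 103.2  -0.   76.2 -34.6]
shift m [ 0.0857  0.0001 -0.0036] rot [-0.0068  0.0014 -0.0018]
```

View pics/pre.png

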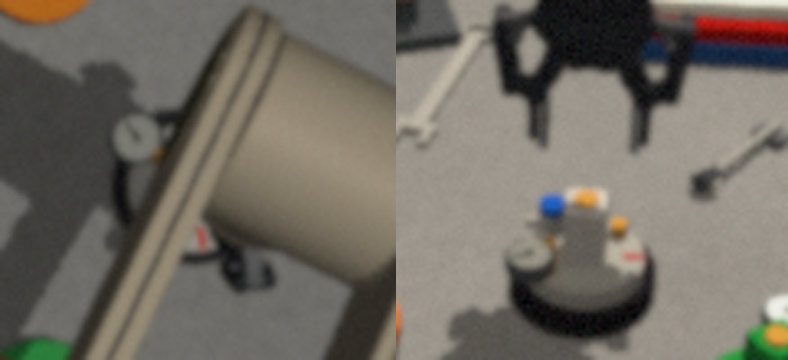

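The gripper straddles the block, with its fingers on the −x and +x sides. Now I'll centre it sideways by 3.6 mm and go down.

Emit:
drive_tool([
  [80, 0.005, 0, -0.0018, -0.003, 0, 0],
  [80, 0.015, 0, -0.0036, -0.007, 0.001, -0.002],
  [80, 0.025, 0, -0.0036, -0.007, 0.001, -0.002],
  [80, 0.035, 0, -0.0036, -0.007, 0.001, -0.002],
  [80, 0.045, 0, -0.0036, -0.007, 0.001, -0.002],
  [80, 0.056, 0, -0.0036, -0.007, 0.001, -0.002],
  [80, 0.067, 0, -0.0036, -0.007, 0.001, -0.002],
  [80, 0.078, 0, -0.0036, -0.007, 0.001, -0.002],
  [80, 0.085, 0, -0.0036, -0.007, 0.001, -0.002],
  [80, 0.085, 0, -0.0036, -0.007, 0.001, -0.002],
])

```text
time: 2.7
tool_pos: [494.2, -177.5, 42.9]
tcp_rot: [-121.6, 89.7, 157.7]
ft_force: [0.2, 0.3, -0.0]
finger_gap: 59.0
```

```bash
python3 go.py 496.4 -179.3 46 9.2
```

```text
t 2.7 pos [ 494.22 -177.48   42.88] yang 9.28 tilt x [-0.0053  0.0022 -1.    ] gap 59.0 F [ 0.2  0.3 -0. ] M [0.01 0.03 0.  ] q [-25.3   6.5 107.   -0.   66.8 -34.6]
shift m [-0.0031  0.0018  0.0021] rot [ 0.0014 -0.003   0.0049]
```

Emit:
drive_tool([
  [80, 0, 0, 0, 0, 0, 0],
  [80, 0, 0, 0, 0, 0, 0],
  [80, 0, 0, 0, 0, 0, 0],
  [80, 0, 0, 0, 0, 0, 0],
  [80, 0, 0, 0, 0, 0, 0],
  [80, 0, 0, 0, 0, 0, 0],
  [80, 0, 0, 0, 0, 0, 0],
  [80, 0, 0, 0, 0, 0, 0],
  [80, 0, 0, 0, 0, 0, 0],
  [80, 0, 0, 0, 0, 0, 0],
])

```text
time: 3.53
tool_pos: [495.7, -178.1, 45.3]
tcp_rot: [-117.2, 89.9, 162.1]
ft_force: [-0.5, 0.7, 0.2]
finger_gap: 58.3
```

```bash
python3 go.py 496.4 -179.3 46 9.2
```

```text
t 3.53 pos [ 495.66 -178.13   45.28] yang 9.28 tilt x [-2.2e-03  7.0e-04 -1.0e+00] gap 58.3 F [-0.5  0.7  0.2] M [-0.  0.  0.] q [-25.3   6.3 106.9  -0.   66.9 -34.6]
shift m [-0.0007  0.0005  0.0013] rot [ 0.0014 -0.001   0.002 ]
```

Emit:
drive_tool([
  [80, 0, 0.0005, 0.001, 0, 0, 0],
  [100, 0, 0.0005, 0.001, 0, 0, 0],
  [120, 0, 0.0005, 0.001, 0, 0, 0],
  [140, 0, 0.0005, 0.001, 0, 0, 0],
  [160, 0, 0.0005, 0.001, 0, 0, 0],
  [180, 0, 0.0005, 0.001, 0, 0, 0],
  [200, 0, 0.0005, 0.001, 0, 0, 0],
  [200, 0, 0.0005, 0.001, 0, 0, 0],
  [200, 0, 0.0005, 0.001, 0, 0, 0],
  [200, 0, 0.0005, 0.001, 0, 0, 0],
], squeeze=70)

```text
time: 4.37
tool_pos: [496.0, -179.2, 45.5]
tcp_rot: [-110.3, 89.8, 169.0]
ft_force: [-4.8, -1.0, 5.6]
finger_gap: 31.2
```

```bash
python3 go.py 496.4 -179.3 46 9.2
```

```text
t 4.37 pos [ 496.04 -179.2    45.47] yang 9.28 tilt x [-2.7e-03  5.0e-04 -1.0e+00] gap 31.2 F [-4.8 -1.   5.6] M [-0.01  0.64  0.05] q [-25.4   6.5 106.7  -0.   67.  -34.7]
shift m [-0.0005  0.0003  0.0002] rot [ 0.0014 -0.001   0.0026]
```

Emit:
drive_tool([
  [200, -0.003, 0, 0, 0, 0, 0],
  [200, -0.01, 0, 0, 0, 0, 0],
  [200, -0.025, 0, 0, 0, 0, 0],
  [200, -0.045, 0, 0, 0, 0, 0],
  [200, -0.065, 0, 0, 0, 0, 0],
  [200, -0.085, 0, 0, 0, 0, 0],
  [200, -0.11, 0, 0, 0, 0, 0],
  [200, -0.135, 0, 0, 0, 0, 0],
  [200, -0.155, 0, 0, 0, 0, 0],
  [200, -0.165, 0, 0, 0, 0, 0],
])

```text
time: 5.2
tool_pos: [497.6, -179.3, 213.2]
tcp_rot: [54.7, 89.9, -26.0]
ft_force: [0.6, -1.6, -6.8]
finger_gap: 31.3
```

```bash
python3 go.py 579.6 141.7 200 19.7; python3 - <<'E'
from bench import snapshot
import cv2,numpy as np
b=snapshot("side")["frame"];cv2.imwrite("pics/lift.png",cv2.resize(b[60:280,220:480],None,fx=3,fy=2.7,interpolation=2))
E
```

```text
t 5.2 pos [ 497.61 -179.34  213.19] yang 9.29 tilt x [ 1.e-03 -5.e-04 -1.e+00] gap 31.3 F [ 0.6 -1.6 -6.8] M [-0.02 -0.07  0.03] q [-25.4  -3.1  98.   -0.   85.  -34.7]
shift m [ 0.0131  0.1328 -0.3036] rot [-0.1816  0.0007 -0.0008]
```

View pics/lift.png

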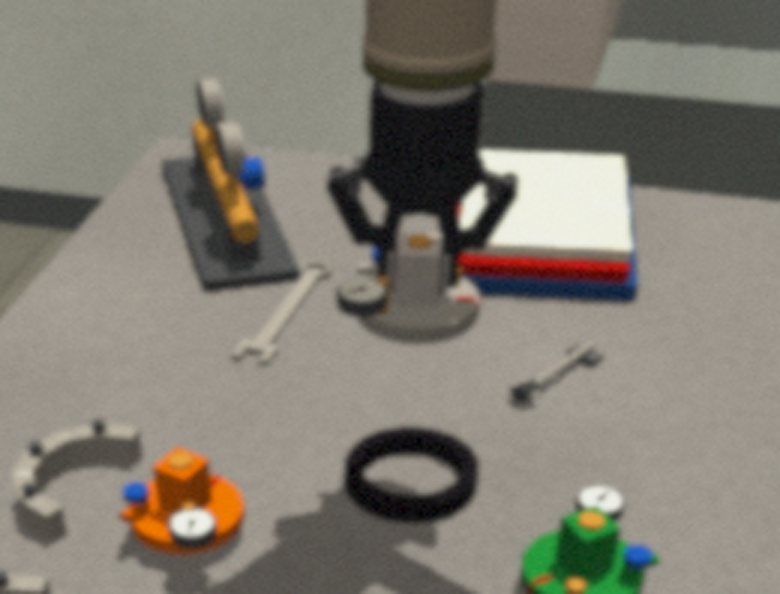

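Emit:
drive_tool([
  [200, 0, 0.003, -0.007, -0.005, 0, 0],
  [200, 0, 0.01, -0.022, -0.015, 0, 0],
  [200, 0, 0.02, -0.046, -0.03, 0, 0],
  [200, 0, 0.032, -0.073, -0.045, 0, 0],
  [200, 0, 0.044, -0.1, -0.06, 0, 0],
  [200, 0, 0.056, -0.128, -0.078, 0, 0],
  [200, 0, 0.068, -0.156, -0.095, 0, 0],
  [200, 0, 0.08, -0.183, -0.11, 0, 0],
  [200, 0, 0.092, -0.21, -0.125, 0, 0],
  [200, 0, 0.104, -0.238, -0.142, 0, 0],
])

```text
time: 6.08
tool_pos: [559.5, 74.5, 207.2]
tcp_rot: [-113.6, 89.6, 173.9]
ft_force: [0.2, -0.7, -8.2]
finger_gap: 31.3
```

Emit:
drive_tool([
  [200, 0, 0.0115, -0.021, -0.01, 0, 0],
  [200, 0, 0.02, -0.04, -0.02, 0, 0],
  [200, 0, 0.025, -0.053, -0.03, 0, 0],
  [200, 0, 0.0275, -0.062, -0.038, 0, 0],
  [200, 0, 0.029, -0.066, -0.04, 0, 0],
  [200, 0, 0.029, -0.066, -0.04, 0, 0],
  [200, 0, 0.029, -0.066, -0.04, 0, 0],
  [200, 0, 0.029, -0.066, -0.04, 0, 0],
  [200, 0, 0.029, -0.066, -0.04, 0, 0],
  [200, 0, 0.029, -0.066, -0.04, 0, 0],
])

```text
time: 6.92
tool_pos: [569.0, 143.3, 210.5]
tcp_rot: [-126.4, 89.9, 163.2]
ft_force: [0.1, -0.5, -7.8]
finger_gap: 31.3
```

```bash
python3 go.py 579.6 141.7 160 19.7; python3 - <<'E'
from bench import snapshot
import cv2,numpy as np
for n in("side","top"):
    b=snapshot(n)["frame"];cv2.imwrite(f"pics/{n}_h.png",b)
    c=b[200:400,200:400] if n=="side" else b[190:300,200:320]
    cv2.imwrite(f"pics/{n}_hc.png",cv2.resize(c,None,fx=3,fy=3,interpolation=2))
E
```

```text
t 6.92 pos [569.   143.28 210.52] yang 19.64 tilt x [-1.9e-03  6.0e-04 -1.0e+00] gap 31.3 F [ 0.1 -0.5 -7.8] M [-0.04  0.01 -0.01] q [  9.1   6.1  88.9   0.   85.1 -10.5]
shift m [0.0505 0.0095 0.0051] rot [-0.0011 -0.0012  0.0016]
```

View pics/side_hc.png

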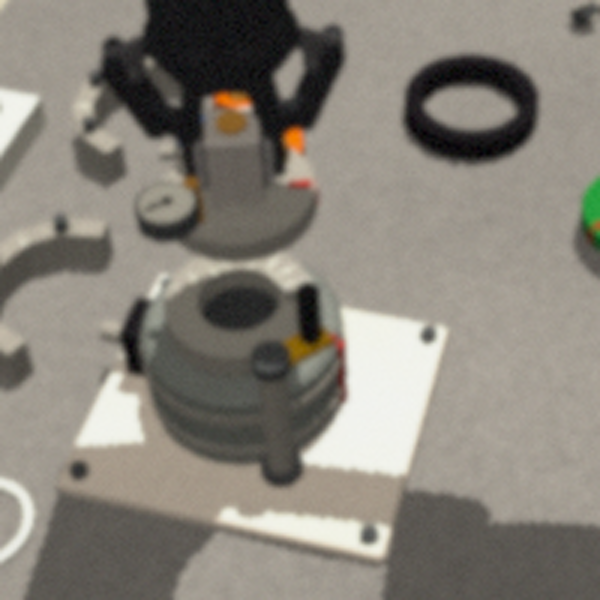

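View pics/top_hc.png

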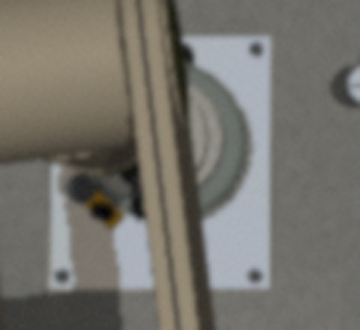

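Emit:
drive_tool([
  [200, 0.006, 0.003, 0.002, 0, 0, 0],
  [200, 0.015, 0.006, 0.003, -0.001, -0.001, 0.001],
  [200, 0.03, 0.0095, 0.005, -0.001, -0.001, 0.001],
  [200, 0.043, 0.0095, 0.005, -0.001, -0.001, 0.001],
  [200, 0.053, 0.0095, 0.005, -0.001, -0.001, 0.001],
  [200, 0.058, 0.0095, 0.005, -0.001, -0.001, 0.001],
  [200, 0.06, 0.0095, 0.005, -0.001, -0.001, 0.001],
  [200, 0.06, 0.0095, 0.005, -0.001, -0.001, 0.001],
  [200, 0.06, 0.0095, 0.005, -0.001, -0.001, 0.001],
  [200, 0.06, 0.0095, 0.005, -0.001, -0.001, 0.001],
])

```text
time: 7.85
tool_pos: [580.0, 142.8, 151.5]
tcp_rot: [91.4, 89.9, 21.2]
ft_force: [-0.3, 0.4, -6.9]
finger_gap: 31.7
```

Emit:
drive_tool([
  [200, 0, 0, 0, 0, 0, 0],
  [200, 0, 0, 0, 0, 0, 0],
  [200, 0, 0, 0, 0, 0, 0],
  [200, 0, 0, 0, 0, 0, 0],
  [200, 0, 0, 0, 0, 0, 0],
  [200, 0, 0, 0, 0, 0, 0],
  [200, 0, 0, 0, 0, 0, 0],
  [200, 0, 0, 0, 0, 0, 0],
  [200, 0, 0, 0, 0, 0, 0],
  [200, 0, 0, 0, 0, 0, 0],
])

```text
time: 8.68
tool_pos: [579.3, 142.7, 150.3]
tcp_rot: [-114.8, 89.9, 175.0]
ft_force: [-0.1, 0.2, -7.6]
finger_gap: 31.3
```

```bash
python3 go.py 579.6 141.7 150 19.7; python3 - <<'E'
from bench import snapshot,sense
from meas import *
b=snapshot("side")["frame"];cv2.imwrite(f"pics/side_h2.png",b)
cv2.imwrite(f"pics/side_h2c.png",cv2.resize(b[230:350,220:340],None,fx=5,fy=5,interpolation=2))
p=sense()["tool_pos"]; z=p[2]-23.5
for zz in (z+16,):
    print("head top rim",zz,radial("side",b,p[:2],zz,38,54,-1), radial("side",b,p[:2],zz,38,54,1))
t=snapshot("top")["frame"]; cv2.imwrite("pics/top_h2.png",t)
E
```

```text
t 8.68 pos [579.34 142.68 150.31] yang 19.76 tilt x [-9.e-04  1.e-04 -1.e+00] gap 31.3 F [-0.1  0.2 -7.6] M [-0.   -0.04 -0.03] q [  8.9   9.9  91.2   0.   79.  -10.9]
shift m [ 0.0003 -0.0001  0.001 ] rot [ 0.0011 -0.0004  0.0008]
head top rim 142.78755500914576 (array([580.98, 141.76]), np.float64(45.4), 27, np.float64(0.54)) (array([577.44, 150.38]), np.float64(46.53), 20, np.float64(0.64))
```

View pics/side_h2c.png

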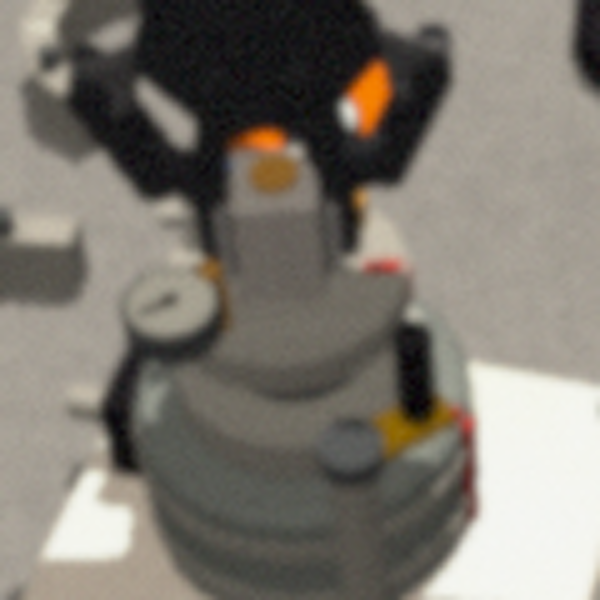

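Emit:
drive_tool([
  [200, 0.002, -0.0006, 0.0009, 0, 0, 0],
  [200, 0.004, -0.0006, 0.0009, 0, 0, 0],
  [200, 0.006, -0.0006, 0.0009, 0, 0, 0],
  [200, 0.008, -0.0006, 0.0009, 0, 0, 0],
  [200, 0.009, -0.0006, 0.0009, 0, 0, 0],
  [200, 0.01, -0.0006, 0.0009, 0, 0, 0],
  [200, 0.011, -0.0006, 0.0009, 0, 0, 0],
  [200, 0.012, -0.0006, 0.0009, 0, 0, 0],
  [200, 0.013, -0.0006, 0.0009, 0, 0, 0],
  [200, 0.014, -0.0006, 0.0009, 0, 0, 0],
])

```text
time: 9.62
tool_pos: [579.1, 141.6, 136.3]
tcp_rot: [-117.4, 90.0, 172.3]
ft_force: [0.5, -0.1, -7.8]
finger_gap: 31.5
```

```bash
python3 go.py 579.1 141.7 132 19.7
```

```text
t 9.62 pos [579.15 141.65 136.32] yang 19.77 tilt x [-7.e-04  1.e-04 -1.e+00] gap 31.5 F [ 0.5 -0.1 -7.8] M [-0.01 -0.05 -0.02] q [  8.8  10.5  92.    0.   77.5 -11. ]
shift m [ 0.0043 -0.     -0.0001] rot [ 0.0012 -0.0003  0.0006]
```

Emit:
drive_tool([
  [200, 0.0005, 0, 0, 0, 0, 0],
  [200, 0.001, 0, 0, 0, 0, 0],
  [200, 0.0015, 0, 0, 0, 0, 0],
  [200, 0.002, 0, 0, 0, 0, 0],
  [200, 0.0025, 0, 0, 0, 0, 0],
  [200, 0.003, 0, 0, 0, 0, 0],
  [200, 0.0035, 0, 0, 0, 0, 0],
  [200, 0.004, 0, 0, 0, 0, 0],
  [200, 0.0045, 0, 0, 0, 0, 0],
  [200, 0.005, 0, 0, 0, 0, 0],
])

```text
time: 10.45
tool_pos: [578.8, 141.8, 131.2]
tcp_rot: [-122.5, 89.9, 167.3]
ft_force: [-3.0, 2.4, -5.2]
finger_gap: 31.5
```

```bash
python3 go.py 579.1 141.7 124 19.7
```

```text
t 10.45 pos [578.79 141.82 131.19] yang 19.77 tilt x [-1.5e-03  3.0e-04 -1.0e+00] gap 31.5 F [-3.   2.4 -5.2] M [ 0.45  0.65 -0.02] q [  8.8  10.8  92.3   0.   77.1 -11. ]
shift m [0.0072 0.0003 0.0002] rot [ 0.0012 -0.0008  0.0013]
```

Emit:
drive_tool([
  [200, 0, -0.0003, -0.0005, 0, 0, 0],
  [200, 0, -0.0003, -0.0005, 0, 0, 0],
  [200, 0, -0.0003, -0.0005, 0, 0, 0],
  [200, 0.0003, -0.0003, -0.0005, 0, 0, 0],
  [200, 0.0006, -0.0003, -0.0005, 0, 0, 0],
  [200, 0.0009, -0.0003, -0.0005, 0, 0, 0],
  [200, 0.0012, -0.0003, -0.0005, 0, 0, 0],
  [200, 0.0015, -0.0003, -0.0005, 0, 0, 0],
  [200, 0.0018, -0.0003, -0.0005, 0, 0, 0],
  [200, 0.002, -0.0003, -0.0005, 0, 0, 0],
])

```text
time: 11.28
tool_pos: [578.7, 142.0, 129.3]
tcp_rot: [-112.9, 90.0, 176.9]
ft_force: [-1.2, 1.2, -7.9]
finger_gap: 31.4
```

```bash
python3 go.py 579.1 141.7 124 19.7
```

```text
t 11.28 pos [578.66 141.97 129.29] yang 19.76 tilt x [-8.e-04  0.e+00 -1.e+00] gap 31.4 F [-1.2  1.2 -7.9] M [ 0.08  0.13 -0.03] q [  8.8  10.8  92.4   0.   76.8 -10.9]
shift m [0.0053 0.0003 0.0004] rot [ 0.0011 -0.0003  0.0007]
```

Emit:
drive_tool([
  [200, 0.0003, -0.0001, -0.0003, 0, 0, 0],
  [200, 0.0006, -0.0001, -0.0003, 0, 0, 0],
  [200, 0.0009, -0.0001, -0.0003, 0, 0, 0],
  [200, 0.0012, -0.0001, -0.0003, 0, 0, 0],
  [200, 0.0015, -0.0001, -0.0003, 0, 0, 0],
  [200, 0.0018, -0.0001, -0.0003, 0, 0, 0],
  [200, 0.0021, -0.0001, -0.0003, 0, 0, 0],
  [200, 0.0024, -0.0001, -0.0003, 0, 0, 0],
  [200, 0.0024, -0.0001, -0.0003, 0, 0, 0],
  [200, 0.0024, -0.0001, -0.0003, 0, 0, 0],
])

```text
time: 12.12
tool_pos: [578.4, 142.3, 126.9]
tcp_rot: [-113.3, 89.9, 176.5]
ft_force: [0.0, -0.1, -8.3]
finger_gap: 31.2
```

```bash
python3 go.py 578.6 142 124 19.7
```

```text
t 12.12 pos [578.39 142.26 126.89] yang 19.77 tilt x [-9.e-04  1.e-04 -1.e+00] gap 31.2 F [ 0.  -0.1 -8.3] M [-0.02  0.01  0.01] q [  8.9  10.9  92.6   0.   76.6 -10.9]
shift m [0.0029 0.0001 0.0003] rot [ 0.0012 -0.0004  0.0008]
```

At 3.6 mm below the dowel-contact height there is still no reaction force, so the dowel is in its hole. I'll keep going down slowly to the seat.

Emit:
drive_tool([
  [200, 0.0004, 0, 0, 0, 0, 0],
  [200, 0.0008, 0, 0, 0, 0, 0],
  [200, 0.0012, 0, 0, 0, 0, 0],
  [200, 0.0016, 0, 0, 0, 0, 0],
  [200, 0.002, 0, 0, 0, 0, 0],
  [200, 0.0024, 0, 0, 0, 0, 0],
  [200, 0.0027, 0, 0, 0, 0, 0],
  [200, 0.003, 0, 0, 0, 0, 0],
  [200, 0.003, 0, 0, 0, 0, 0],
  [200, 0.003, 0, 0, 0, 0, 0],
])

```text
time: 12.95
tool_pos: [578.4, 142.3, 123.9]
tcp_rot: [-113.6, 89.9, 176.2]
ft_force: [-0.1, -0.2, -7.9]
finger_gap: 31.5
```

```bash
python3 go.py 578.6 142 123.5 19.7
```

```text
t 12.95 pos [578.38 142.25 123.9 ] yang 19.77 tilt x [-9.e-04  1.e-04 -1.e+00] gap 31.5 F [-0.1 -0.2 -7.9] M [0.06 0.05 0.04] q [  8.9  11.1  92.7   0.   76.3 -10.9]
shift m [0.0004 0.0001 0.0003] rot [ 0.0012 -0.0004  0.0009]
```

Emit:
drive_tool([
  [200, 0.0002, 0, 0, 0, 0, 0],
  [200, 0.0004, 0, 0, 0, 0, 0],
  [200, 0.0006, 0, 0, 0, 0, 0],
  [200, 0.0007, 0, 0, 0, 0, 0],
  [200, 0.0008, 0, 0, 0, 0, 0],
  [200, 0.0009, 0, 0, 0, 0, 0],
  [200, 0.001, 0, 0, 0, 0, 0],
  [200, 0.001, 0, 0, 0, 0, 0],
  [200, 0.001, 0, 0, 0, 0, 0],
  [200, 0.001, 0, 0, 0, 0, 0],
])

```text
time: 13.78
tool_pos: [578.6, 142.2, 123.5]
tcp_rot: [-117.5, 90.0, 172.3]
ft_force: [-4.5, -1.7, 3.2]
finger_gap: 31.5
```

```bash
python3 go.py 578.6 142 123 19.7
```

```text
t 13.78 pos [578.56 142.25 123.52] yang 19.77 tilt x [-4.e-04  1.e-04 -1.e+00] gap 31.5 F [-4.5 -1.7  3.2] M [-0.28  1.04  0.02] q [  8.9  11.1  92.7   0.   76.2 -10.9]
shift m [ 0.0005 -0.      0.0002] rot [ 0.0012 -0.0002  0.0004]
```

Contact is at TCP z 123.5, exactly the expected seated height, with about 11 N of seating reaction. I'll open the gripper and rise clear.

Emit:
drive_tool([
  [190, 0, 0, 0, 0, 0, 0],
  [170, 0, 0, 0, 0, 0, 0],
  [140, 0, 0, 0, 0, 0, 0],
  [110, 0, 0, 0, 0, 0, 0],
  [80, 0, 0, 0, 0, 0, 0],
  [80, 0, 0, 0, 0, 0, 0],
  [80, 0, 0, 0, 0, 0, 0],
  [80, -0.003, 0, 0, 0, 0, 0],
  [80, -0.01, 0, 0, 0, 0, 0],
  [80, -0.025, 0, 0, 0, 0, 0],
])

```text
time: 14.62
tool_pos: [577.2, 142.0, 146.6]
tcp_rot: [-103.6, 89.8, -173.8]
ft_force: [-0.0, 0.3, -0.5]
finger_gap: 58.7
```

Emit:
drive_tool([
  [80, -0.025, 0, 0, 0, 0, 0],
  [80, -0.05, 0, 0, 0, 0, 0],
  [80, -0.075, 0, 0, 0, 0, 0],
  [80, -0.1, 0, -0.02, 0, 0, 0],
  [80, -0.12, 0, -0.05, 0, 0, 0],
  [80, -0.13, 0, -0.07, 0, 0, 0],
  [80, -0.13, 0, -0.07, 0, 0, 0],
  [80, -0.13, 0, -0.07, 0, 0, 0],
  [80, -0.13, 0, -0.07, 0, 0, 0],
  [80, -0.13, 0, -0.07, 0, 0, 0],
])

```text
time: 15.45
tool_pos: [554.7, 207.2, 276.9]
tcp_rot: [-93.1, 89.9, -163.4]
ft_force: [0.4, 0.4, -0.0]
finger_gap: 58.9
```

```bash
python3 go.py; python3 - <<'E'
from bench import snapshot,sense
from meas import *
b=snapshot("side")["frame"];cv2.imwrite(f"pics/side_s.png",b)
t=snapshot("top")["frame"]; cv2.imwrite("pics/top_s.png",t)
cv2.imwrite("pics/s_c.png",np.hstack([cv2.resize(b[240:350,220:340],(390,360),interpolation=2),cv2.resize(t[195:295,200:308],(390,360),interpolation=2)]))
print("head top rim side",radial("side",b,(579.6,141.7),116,40,54,-1))
E
```

```text
t 15.45 pos [554.71 207.19 276.93] yang 19.72 tilt x [-2.4e-03 -7.0e-04 -1.0e+00] gap 58.9 F [ 0.4  0.4 -0. ] M [-0.02 -0.02 -0.01] q [15.5  5.6 82.6 -0.  92.  -4.2]
head top rim side (array([580.02, 140.81]), np.float64(45.92), 37, np.float64(0.54))
```

View pics/s_c.png

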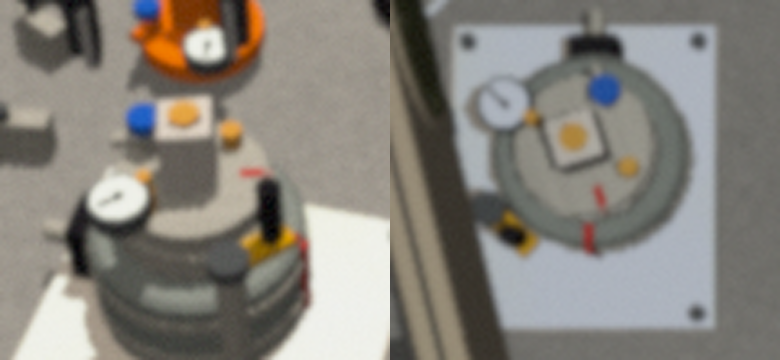

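The head sits flat and home: the rim at z = 116 fits with radius 45.9 mm, its centre matches the vessel, and the red mark is near the heater's mark. Next I'll locate the clamp knob.

```bash
python3 - <<'E'
from meas import *
t=cv2.imread("pics/top0.png");s=cv2.imread("pics/side0.png")
for im,(x0,x1,y0,y1) in((t,(228,242,252,268)),(s,(296,310,292,314))):
    g=cv2.cvtColor(im,cv2.COLOR_BGR2GRAY); print(x0,y0); print(g[y0:y1,x0:x1])
piv=np.array([535.3,201.5])
for a in (0.1,0.2,0.3,0.4):
    th=np.radians(216.35)+a; k=piv+28*np.array([np.cos(th),np.sin(th)])
    print(a,k.round(1),"top",proj("top",[[*k,170],[*k,126]]).round(1).tolist(),"side",proj("side",[[*k,170],[*k,126]]).round(1).tolist())
E
```

```text
228 252
[[ 66  66  65  62  64  70  85  97 105 108 111 112 111 112]
 [ 66  67  65  70  77  77  80  90  98 107 109 112 112 110]
 [ 67  65  68  78  96  95  86  85  90 101 107 110 111 113]
 [ 67  64  67  81 102 107  99  92  89  94 102 108 110 112]
 [ 69  67  66  74  93 105 102  96  93  92  94 101 106 108]
 [ 76  71  62  58  65  76  80  86  88  90  91  94 100 107]
 [ 90  77  59  42  37  43  49  57  69  81  94  96  99  99]
 [110  84  57  31  29  30  28  30  45  69  97 103 104 100]
 [136 105  70  37  26  24  23  26  28  62  96 108 113 114]
 [157 130  96  62  39  25  23  18  26  63  98 118 122 130]
 [171 157 135 105  78  55  42  38  50  84 110 126 132 146]
 [177 172 162 147 124 104  87  77  88 106 123 131 145 159]
 [177 177 175 168 160 147 132 119 117 122 133 142 157 171]
 [177 179 178 176 174 169 159 145 137 137 144 158 169 175]
 [177 177 176 178 176 177 171 162 153 150 159 170 176 178]
 [178 178 178 177 178 177 176 173 170 166 170 176 177 180]]
296 292
[[186 185 185 186 185 182 177 166 153 143 139 140 144 146]
 [191 193 190 186 175 166 161 155 146 140 139 136 139 146]
 [196 196 185 166 144
[... 831 characters left out ...]
 17   4  11  34  69 113 140 147]
 [188 181 168 125  71  30  14  14  10  36  72 116 146 152]
 [180 177 164 129  75  24   1   9  18  31  70 120 149 156]
 [177 170 158 129  78  30  12  13  15  37  74 124 154 160]
 [172 165 149 121  74  39  21  12  26  49  90 130 155 154]
 [165 147 133 103  78  47  34  29  43  72 106 138 146 138]]
0.1 [514.5 182.7] top [[231.5, 260.4], [234.5, 261.3]] side [[303.2, 297.7], [304.3, 313.9]]
0.2 [516.5 180.8] top [[232.4, 259.6], [235.3, 260.5]] side [[302.4, 296.6], [303.6, 312.8]]
0.3 [518.7 179. ] top [[233.2, 258.7], [236.1, 259.6]] side [[301.6, 295.6], [302.8, 311.9]]
0.4 [521.  177.4] top [[233.9, 257.7], [236.8, 258.7]] side [[300.6, 294.7], [301.8, 311.0]]
```

```bash
python3 go.py 516.5 180.8 205 -42; python3 -c "
from h import *
print(proj('side',[[535.3,201.5,z] for z in (126,130,135,140,145)]))"
```

```text
t 15.55 pos [554.75 207.13 276.86] yang 19.7 tilt x [-2.5e-03 -6.0e-04 -1.0e+00] gap 58.7 F [-0.4  0.2 -0.7] M [ 0.03  0.02 -0.01] q [15.5  5.6 82.6  0.  92.  -4.2]
shift m [ 0.072  -0.0447  0.0119] rot [1.0769 0.0011 0.0025]
[[290.00792625 319.46407503]
 [289.85949953 318.0396038 ]
 [289.67260143 316.24584479]
 [289.48416968 314.4372845 ]
 [289.29418545 312.61374016]]
```

Emit:
drive_tool([
  [100, 0.008, -0.006, 0.002, 0.12, 0, 0],
  [130, 0.016, -0.012, 0.003, 0.24, 0, 0],
  [130, 0.024, -0.018, 0.004, 0.36, 0, 0],
  [130, 0.032, -0.024, 0.006, 0.48, 0, 0],
  [130, 0.04, -0.03, 0.008, 0.6, 0, 0],
  [130, 0.048, -0.036, 0.01, 0.72, 0, 0],
  [130, 0.056, -0.042, 0.012, 0.84, 0, 0],
  [130, 0.064, -0.0447, 0.012, 0.96, 0, 0],
  [130, 0.072, -0.0447, 0.012, 1.077, 0, 0],
  [130, 0.072, -0.0447, 0.012, 1.077, 0, 0],
], squeeze=20)

```text
time: 16.38
tool_pos: [515.6, 180.6, 203.5]
tcp_rot: [-36.0, 89.7, -168.3]
ft_force: [-0.3, -0.6, -0.7]
finger_gap: 41.8
```

Emit:
drive_tool([
  [130, 0, 0, 0, 0, 0, 0],
  [130, 0, 0, 0, 0, 0, 0],
  [130, 0, 0, 0, 0, 0, 0],
  [130, 0, 0, 0, 0, 0, 0],
  [130, 0, 0, 0, 0, 0, 0],
  [130, 0, 0, 0, 0, 0, 0],
  [130, 0, 0, 0, 0, 0, 0],
  [130, 0, 0, 0, 0, 0, 0],
  [130, 0, 0, 0, 0, 0, 0],
  [130, 0, 0, 0, 0, 0, 0],
])

```text
time: 17.22
tool_pos: [516.8, 181.7, 206.0]
tcp_rot: [-53.0, 89.9, 175.0]
ft_force: [0.5, 0.4, 0.1]
finger_gap: 42.0
```

```bash
python3 go.py 516.5 180.8 146 -42;  python3 - <<'E'
from bench import snapshot
from meas import *
b=snapshot("side")["frame"];cv2.imwrite("pics/k1.png",cv2.resize(b[230:350,230:360],None,fx=5,fy=5,interpolation=2))
E
```

```text
t 17.22 pos [516.79 181.74 205.99] yang -41.93 tilt x [-9.e-04  1.e-04 -1.e+00] gap 42.0 F [0.5 0.4 0.1] M [-0.04  0.03  0.06] q [14.   0.2 95.5  0.  84.3 55.9]
shift m [0.06   0.0005 0.0009] rot [0.0012 0.0005 0.0007]
```

View pics/k1.png

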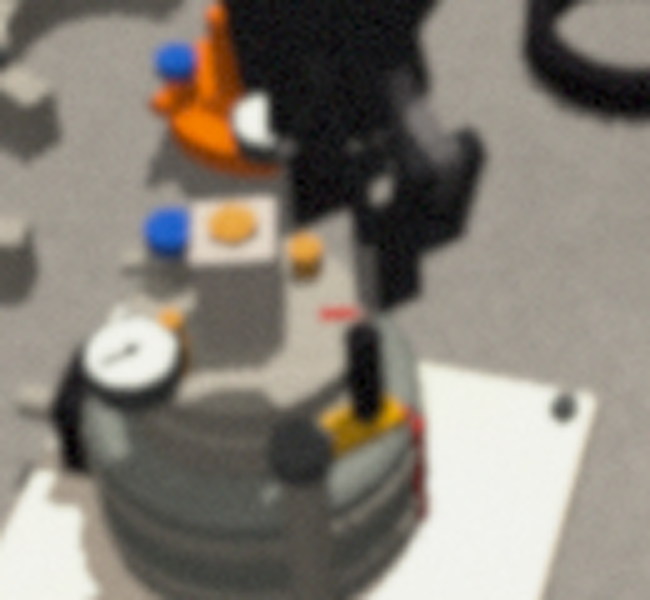

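Emit:
drive_tool([
  [130, 0.005, 0.0005, 0.0009, 0.001, 0, 0],
  [130, 0.013, 0.0005, 0.0009, 0.001, 0, 0],
  [130, 0.021, 0.0005, 0.0009, 0.001, 0, 0],
  [130, 0.029, 0.0005, 0.0009, 0.001, 0, 0],
  [130, 0.037, 0.0005, 0.0009, 0.001, 0, 0],
  [130, 0.045, 0.0005, 0.0009, 0.001, 0, 0],
  [130, 0.052, 0.0005, 0.0009, 0.001, 0, 0],
  [130, 0.057, 0.0005, 0.0009, 0.001, 0, 0],
  [130, 0.06, 0.0005, 0.0009, 0.001, 0, 0],
  [130, 0.06, 0.0005, 0.0009, 0.001, 0, 0],
])

```text
time: 18.1
tool_pos: [516.1, 180.6, 145.0]
tcp_rot: [-41.8, 89.9, -173.8]
ft_force: [0.0, -0.7, -0.1]
finger_gap: 41.9
```

Emit:
drive_tool([
  [140, 0, 0, 0, 0, 0, 0],
  [150, 0, 0, 0, 0, 0, 0],
  [160, 0, 0, 0, 0, 0, 0],
  [170, 0, 0, 0, 0, 0, 0],
  [180, 0, 0, 0, 0, 0, 0],
  [190, 0, 0, 0, 0, 0, 0],
  [200, 0, 0, 0, 0, 0, 0],
  [200, 0, 0, 0, 0, 0, 0],
  [200, 0, 0, 0, 0, 0, 0],
  [200, 0, 0, 0, 0, 0, 0],
])

```text
time: 18.93
tool_pos: [516.5, 180.7, 146.0]
tcp_rot: [-54.1, 89.9, 173.9]
ft_force: [-0.3, 0.1, -0.8]
finger_gap: 18.2
```

```bash
python3 go.py 516.5 180.8 146 -42;  python3 - <<'E'
from bench import snapshot
from meas import *
b=snapshot("side")["frame"];t=snapshot("top")["frame"];cv2.imwrite("pics/k2.png",np.hstack([cv2.resize(b[250:340,250:350],(400,360),interpolation=2),cv2.resize(t[200:290,200:300],(400,360),interpolation=2)]))
E
```

```text
t 18.93 pos [516.51 180.73 145.97] yang -42.0 tilt x [-9.e-04  1.e-04 -1.e+00] gap 18.2 F [-0.3  0.1 -0.8] M [-0.01 -0.02  0.03] q [13.9  2.6 99.5  0.  78.  55.9]
shift m [-0.     -0.0001 -0.0001] rot [0.     0.0005 0.0007]
```

View pics/k2.png

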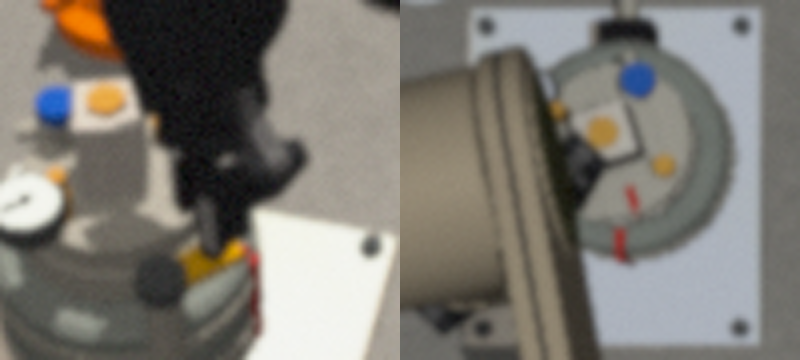

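The knob is caged between the pads with an 18 mm gap and no force. I'll lead it round the post on a 28 mm arc.

Emit:
drive_tool([
  [200, -0.001, 0.0017, 0, -0.06, 0, 0],
  [200, -0.002, 0.0034, -0.0002, -0.12, 0, 0],
  [200, -0.003, 0.005, -0.0004, -0.18, 0, 0],
  [200, -0.003, 0.0067, -0.0008, -0.24, 0, 0],
  [200, -0.003, 0.0083, -0.0012, -0.3, 0, 0],
  [200, -0.003, 0.0099, -0.0018, -0.36, 0, 0],
  [200, -0.003, 0.0114, -0.0024, -0.42, 0, 0],
  [200, -0.003, 0.0129, -0.0032, -0.48, 0, 0],
  [200, -0.003, 0.0144, -0.004, -0.54, 0, 0],
  [200, -0.003, 0.0158, -0.0049, -0.6, 0, 0],
])

```text
time: 19.87
tool_pos: [530.9, 173.9, 148.6]
tcp_rot: [-83.5, 89.9, 179.1]
ft_force: [-3.8, -0.3, 0.6]
finger_gap: 18.4
```

```bash
cat > arc.py <<'E'
import sys
from go import *
th=np.radians(float(sys.argv[1])); p=np.array([535.3,201.5])+28*np.array([np.cos(th),np.sin(th)])
s=sense(); q=s["tool_pos"][:2]-np.array([535.3,201.5]); print("arm angle of tool",np.degrees(np.arctan2(q[1],q[0]))%360,"r",np.hypot(*q))
report([*p,149],float(sys.argv[1])-270)
E
python3 arc.py 262.3;  python3 - <<'E'
from bench import snapshot
from meas import *
b=snapshot("side")["frame"];cv2.imwrite("pics/k3.png",cv2.resize(b[250:340,250:350],None,fx=5,fy=5,interpolation=2))
E
```

```text
arm angle of tool 260.9235897974677 r 27.99657296034095
t 19.87 pos [530.88 173.85 148.57] yang -7.44 tilt x [-0.0026  0.     -1.    ] gap 18.4 F [-3.8 -0.3  0.6] M [0.03 0.38 0.02] q [12.9  4.3 97.4  0.  78.4 20.3]
shift m [-0.0004  0.0007  0.    ] rot [0.0045 0.0003 0.0025]
```

View pics/k3.png

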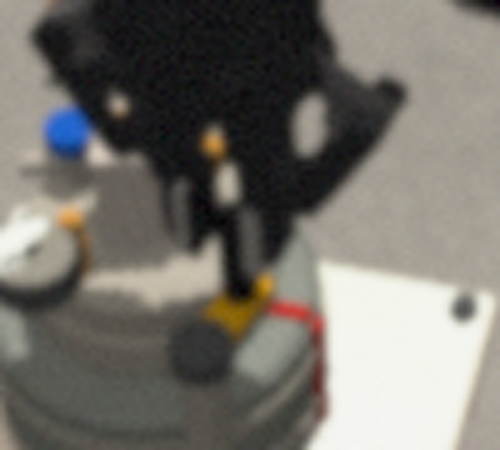

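The knob follows with about 4 N. I'll continue.

Emit:
drive_tool([
  [200, 0, 0.0017, 0, -0.06, 0, 0],
  [200, 0, 0.0034, -0.0002, -0.12, 0, 0],
  [200, 0, 0.005, -0.0004, -0.18, 0, 0],
  [200, 0, 0.0067, -0.0008, -0.24, 0, 0],
  [200, 0, 0.0083, -0.0012, -0.3, 0, 0],
  [200, 0, 0.0099, -0.0018, -0.36, 0, 0],
  [200, 0, 0.0114, -0.0024, -0.42, 0, 0],
  [200, 0, 0.0129, -0.0032, -0.48, 0, 0],
  [200, 0, 0.0144, -0.004, -0.54, 0, 0],
  [200, 0, 0.0158, -0.0049, -0.6, 0, 0],
])

```text
time: 20.75
tool_pos: [547.3, 176.6, 148.6]
tcp_rot: [-114.4, 89.9, -177.6]
ft_force: [-2.4, -0.6, -0.5]
finger_gap: 18.7
```

```bash
python3 arc.py 309
```

```text
arm angle of tool 295.6400130422662 r 27.668769747182857
t 20.75 pos [547.27 176.56 148.55] yang 26.84 tilt x [-2.4e-03 -1.0e-04 -1.0e+00] gap 18.7 F [-2.4 -0.6 -0.5] M [ 0.03  0.43 -0.02] q [ 12.8   6.8  94.7   0.   78.6 -14.1]
shift m [-0.0005  0.0065 -0.0003] rot [-0.2123 -0.0012  0.002 ]
```

Emit:
drive_tool([
  [200, 0, 0.0011, 0, -0.04, 0, 0],
  [200, 0, 0.0022, 0, -0.08, 0, 0],
  [200, 0, 0.0033, 0, -0.12, 0, 0],
  [200, 0, 0.0042, -0.0001, -0.15, 0, 0],
  [200, 0, 0.005, -0.0002, -0.18, 0, 0],
  [200, 0, 0.0056, -0.0003, -0.2, 0, 0],
  [200, 0, 0.0061, -0.0004, -0.22, 0, 0],
  [200, 0, 0.0061, -0.0004, -0.22, 0, 0],
  [200, 0, 0.0061, -0.0004, -0.22, 0, 0],
  [200, 0, 0.0061, -0.0004, -0.22, 0, 0],
])

```text
time: 21.58
tool_pos: [553.0, 179.5, 148.8]
tcp_rot: [-123.5, 89.9, -174.2]
ft_force: [-2.0, -0.2, -1.4]
finger_gap: 18.7
```

```bash
python3 arc.py 311;  python3 - <<'E'
from bench import snapshot
from meas import *
b=snapshot("side")["frame"];cv2.imwrite("pics/k4.png",cv2.resize(b[250:340,250:350],None,fx=5,fy=5,interpolation=2))
E
```

```text
arm angle of tool 308.8271397178433 r 28.1821427919291
t 21.58 pos [552.97 179.54 148.76] yang 39.31 tilt x [-1.2e-03 -1.0e-04 -1.0e+00] gap 18.7 F [-2.  -0.2 -1.4] M [ 0.01  0.27 -0.05] q [ 12.9   7.7  93.8   0.   78.6 -26.4]
shift m [-0.0002  0.0011 -0.0002] rot [-0.0294 -0.0007  0.001 ]
```

View pics/k4.png

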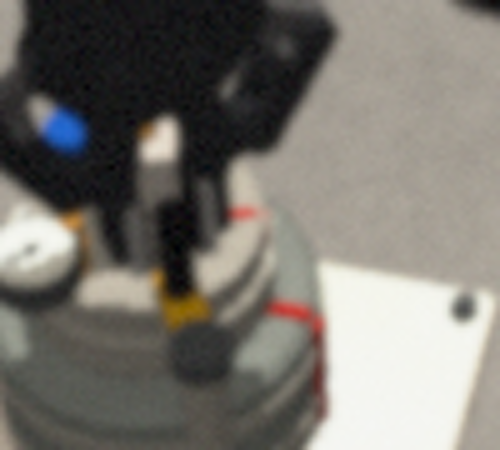

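Emit:
drive_tool([
  [200, 0, 0.0003, 0, -0.01, 0, 0],
  [200, 0, 0.0006, 0, -0.02, 0, 0],
  [200, 0, 0.0009, 0, -0.03, 0, 0],
  [200, 0, 0.0012, 0, -0.04, 0, 0],
  [200, 0, 0.0015, 0, -0.05, 0, 0],
  [200, 0, 0.0017, 0, -0.06, 0, 0],
  [200, 0, 0.0019, 0, -0.065, 0, 0],
  [200, 0, 0.0019, 0, -0.065, 0, 0],
  [200, 0, 0.0019, 0, -0.065, 0, 0],
  [200, 0, 0.0019, 0, -0.065, 0, 0],
])

```text
time: 22.47
tool_pos: [554.6, 180.8, 149.0]
tcp_rot: [-136.2, 90.0, 176.9]
ft_force: [-1.2, -2.1, -1.4]
finger_gap: 18.4
```

```bash
python3 arc.py 313
```

```text
arm angle of tool 313.066224719329 r 28.314540667820584
t 22.47 pos [554.63 180.81 148.96] yang 43.08 tilt x [-8.e-04  0.e+00 -1.e+00] gap 18.4 F [-1.2 -2.1 -1.4] M [-0.17  0.24 -0.05] q [ 13.    8.   93.5   0.   78.6 -30.1]
shift m [-0.     -0.     -0.0003] rot [ 0.0013 -0.0006  0.0005]
```

Emit:
drive_tool([
  [200, 0, 0.0001, 0, 0, 0, 0],
  [200, 0, 0.0002, 0, -0.01, 0, 0],
  [200, 0, 0.0003, 0, -0.01, 0, 0],
  [200, 0, 0.0004, 0, -0.02, 0, 0],
  [200, 0, 0.0005, 0, -0.02, 0, 0],
  [200, 0, 0.0006, 0, -0.02, 0, 0],
  [200, 0, 0.0006, 0, -0.02, 0, 0],
  [200, 0, 0.0006, 0, -0.02, 0, 0],
  [200, 0, 0.0006, 0, -0.02, 0, 0],
  [200, 0, 0.0006, 0, -0.02, 0, 0],
])

```text
time: 23.3
tool_pos: [554.7, 181.0, 148.9]
tcp_rot: [-122.5, 89.9, -168.3]
ft_force: [-5.2, -2.9, 0.1]
finger_gap: 18.2
```

```bash
python3 arc.py 313
```

```text
arm angle of tool 313.4567895011746 r 28.177921368475467
t 23.3 pos [554.68 181.05 148.92] yang 44.24 tilt x [-1.7e-03 -4.0e-04 -1.0e+00] gap 18.2 F [-5.2 -2.9  0.1] M [-0.46  0.81 -0.02] q [ 13.    8.   93.4   0.   78.7 -31.2]
shift m [-0.0001 -0.0002 -0.0002] rot [ 0.0216 -0.0009  0.0015]
```

The push force rose to 6 N without further motion, so the clamp is at its stop at about 1.62 rad. Now I'll open, rise clear and check.

Emit:
drive_tool([
  [185, 0, -0.001, 0, 0, 0, 0],
  [170, 0, -0.0015, 0, 0, 0, 0],
  [150, 0, -0.002, 0, 0, 0, 0],
  [140, 0, -0.002, 0, 0, 0, 0],
  [140, 0, -0.002, 0, 0, 0, 0],
  [140, 0, -0.002, 0, 0, 0, 0],
  [140, -0.005, -0.002, 0, 0, 0, 0],
  [140, -0.015, -0.002, 0, 0, 0, 0],
  [140, -0.03, -0.002, 0, 0, 0, 0],
  [140, -0.045, -0.002, 0, 0, 0, 0],
])

```text
time: 24.13
tool_pos: [553.5, 179.9, 195.0]
tcp_rot: [-134.1, 89.9, -179.9]
ft_force: [-0.2, -0.4, -0.2]
finger_gap: 38.3
```

```bash
python3 go.py 430 330 280 44
```

```text
t 24.13 pos [553.51 179.86 195.05] yang 44.23 tilt x [-0.0011 -0.     -1.    ] gap 38.3 F [-0.2 -0.4 -0.2] M [-0.01  0.07  0.02] q [ 12.9   5.9  90.8   0.   83.4 -31.3]
shift m [-0.0848  0.0162 -0.1938] rot [ 0.0041 -0.0008  0.0008]
```

Emit:
drive_tool([
  [140, -0.02, 0, 0, 0, 0, 0],
  [140, -0.045, 0, 0, 0, 0, 0],
  [140, -0.07, 0.002, -0.01, 0, 0, 0],
  [140, -0.09, 0.004, -0.035, 0, 0, 0],
  [140, -0.09, 0.007, -0.065, 0, 0, 0],
  [140, -0.09, 0.01, -0.095, 0, 0, 0],
  [140, -0.09, 0.012, -0.125, 0, 0, 0],
  [140, -0.09, 0.014, -0.155, 0, 0, 0],
  [140, -0.09, 0.016, -0.18, 0, 0, 0],
  [140, -0.09, 0.016, -0.19, 0, 0, 0],
])

```text
time: 24.97
tool_pos: [430.7, 329.6, 285.5]
tcp_rot: [141.6, 89.9, 96.0]
ft_force: [0.4, -0.2, -0.5]
finger_gap: 38.5
```

```bash
python3 go.py;  python3 - <<'E'
from bench import snapshot
from meas import *
b=snapshot("side")["frame"];t=snapshot("top")["frame"]
cv2.imwrite("pics/side_f.png",b);cv2.imwrite("pics/top_f.png",t)
cv2.imwrite("pics/f_c.png",np.hstack([cv2.resize(b[240:350,220:340],(390,360),interpolation=2),cv2.resize(t[195:295,200:308],(390,360),interpolation=2)]))
print("rim",radial("side",b,(579.6,141.7),116,40,54,-1))
piv=np.array([535.3,201.5])
for a in (1.4,1.5,1.571,1.62):
    th=np.radians(216.35)+a; k=piv+28*np.array([np.cos(th),np.sin(th)])
    print(a,proj("top",[[*k,170]]).round(1).tolist(),proj("side",[[*k,170],[*k,126]]).round(1).tolist())
E
```

```text
t 24.97 pos [430.75 329.56 285.47] yang 44.37 tilt x [-2.0e-04  1.8e-03 -1.0e+00] gap 38.5 F [ 0.4 -0.2 -0.5] M [0.03 0.03 0.02] q [ 31.9  -2.5  89.9   0.1  92.5 -12.4]
rim (array([582.71, 143.11]), np.float64(46.09), 42, np.float64(2.04))
1.4 [[234.7, 245.9]] [[286.2, 291.4], [288.0, 307.6]]
1.5 [[234.1, 244.8]] [[284.7, 291.7], [286.5, 307.9]]
1.571 [[233.7, 244.1]] [[283.6, 291.9], [285.4, 308.2]]
1.62 [[233.3, 243.6]] [[282.9, 292.2], [284.7, 308.4]]
```

View pics/f_c.png

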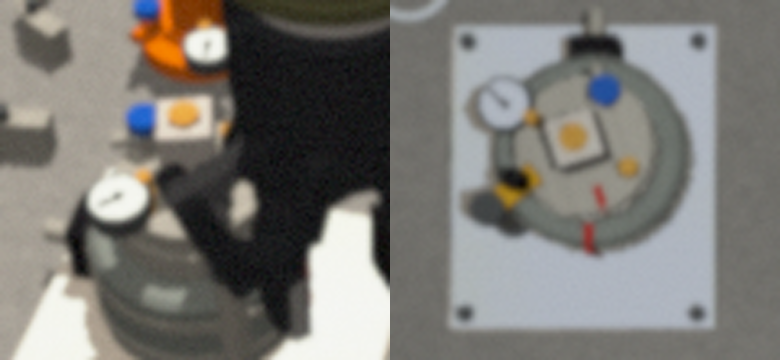

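View pics/side_f.png

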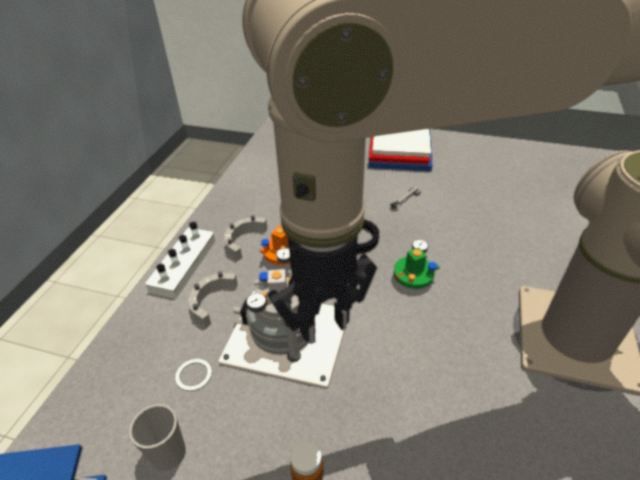

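View pics/top_f.png

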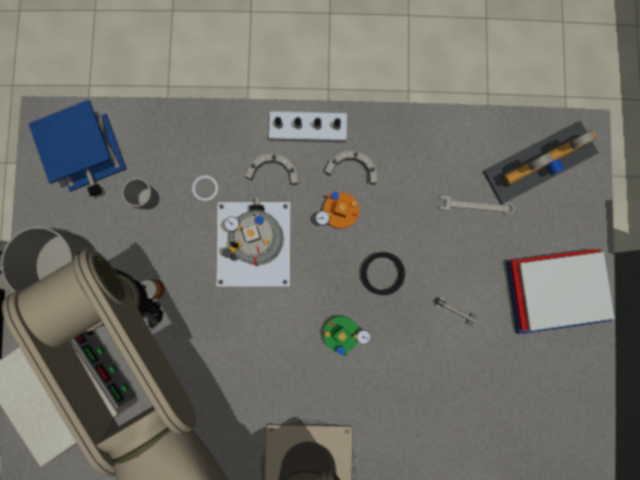

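The top view shows the yellow arm over the rim, with the knob at (234.1, 244.4) against a predicted (233.7, 244.1) for 1.571 rad. The head is seated, the bystanders are in place and the gripper is clear at z 285.

```bash
python3 -c "
from bench import hand_in
print(hand_in())"
```

```text
the job is handed in; nothing more can be done
None
```

The job is handed in at about 25 s of the 67 s allowed: the head is home on the vessel and the yellow clamp is swung over its rim.

**Head:** I took the steel head (not the orange or green one) off the rest ring by its grip block. The top view showed the dowel hole about 18° round from the heater's mark, so I turned the head to that angle before lowering it. The dowel dropped in at once, so the to-and-fro search was not needed. The head met the flange at the expected seated height (TCP z 123.5) with about 11 N. Side forces on the way down stayed under 4 N.

**Clamp:** I caged the knob loosely between the fingers and led it round the post with about 2–4 N. At the end the force rose to 6 N with no further motion, which I took as the stop. I then let go and moved clear.

**Last checks:**
- **Seating:** before clamping, the side view fitted the head's rim at its seated height with radius 45.9 mm (nominal 46), centred on the vessel. The same fit after clamping is no use, because the gripper blocked that view.
- **Clamp angle:** in the final top view the arm lies over the rim and the knob is within about 0.5 pixel of where 1.571 rad would put it. That view reads about 1.55–1.6 rad, a little under the 1.62 rad I inferred from the stop.
- **Bystanders:** the things on the bench that can be seen in the final top view are where they were. The arm partly hides the jar there.

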